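# Gauge and pack the guide pads

## Robot

A 6-joint arm with a two-finger parallel gripper is mounted at the origin on the work surface. World frame = base frame: x ahead of the robot, y to its left, z up, the work surface at z = 0. Lengths are in m, angles in degrees, forces in N, time in s.
With the tool pointing down it reaches from about 0.35 to 0.775 m from the base axis. Payload 5.5 kg.
Tool frame: the origin (TCP) lies at the very end of the fingers, on their centre line; the grasp point (between the pads) lies 19 mm behind it; y points along the fingers, z is the direction in which the jaws open and shut, and the axes are right-handed (so a half turn about y gives the same grasp; the last joint's range is limited). The gripper opens to 85 mm and grips with 20 to 120 N. Pads are 22 mm wide; open, the fingers measure 114 mm over their backs; the gripper's body (76 mm by 85 mm) begins 54 mm behind the grasp point. The pads swing forward as they close: fully open they stand 13 mm farther back than shut.
Start: joints at [60.527, 17.945, 2.641, 74.691, 0, 82.002], TCP at [0.211, 0.535, 0.231] pointing down, gripper open.
Joint ranges: [-158.12, 158.12], [-49.38, 96.58], [-58.88, 72.47], [-126.05, 133.96], [-84.25, 85.87], [-180, 180]. Speed limits (degrees/s): [147.25, 147.25, 180, 180, 180, 180].

## Interface

Orientations are given as [roll, pitch, yaw] about the fixed x, y, z axes, in that order (R = Rz(yaw) Ry(pitch) Rx(roll)).
In Python, from plant import ctrl, optics gives the robot as it stands. The module is installed in compiled form; this text tells all that it offers.
- The arm moves only by the tool arm_command, never from a script. Its argument "moves" is one flat list of numbers, 7 for each row, row after row: the turn, a rotation vector about the world's x, y, z in degrees, then the shift along the world's x, y, z in mm, then the opening, from -1 (shut) to 1 (fully open). In form: [rx, ry, rz, tx, ty, tz, grip, rx, ry, rz, tx, ty, tz, grip, ...]. A call has exactly 5 rows; each row is the pose to reach, as a shift and turn from the pose measured when the call began; what a row does not reach only later rows make up. A row lasts 1/8 s, in which the tool goes at most 62.5 mm and 10.7 degrees, less where a joint would pass 70% of its speed; a pose out of reach is approached as far as the arm can. A call with a gripper value outside its range is refused whole. The fingers move at their own pace and stop on an object; "grip_force" is the grip in N (left out, the last holds). Time passes only in rows, so rows that repeat a pose let the fingers close, or fill a call up. It gives the time, the measured TCP pose, the force and the opening at its end, in the units of the state.
- ctrl.read_state(): the state, without advancing time (a new reading comes with each control period).
- optics.capture(name): name is "scene" or "top"; returns (picture, depth): 420x560x3 uint8, blue, green, red; 420x560 float32, m along the optical axis (not along the pixel's ray), 0 where there is no reading.
- optics.get_calibration(name): a dict with "K" (3x3 intrinsics, pixels), "k1" (the pictures are not rectified: a ray, as slopes to the right and down, at radius r is drawn at 1 + k1 r^2 times it, then the intrinsics apply), "T" (4x4, takes a point from camera to world coordinates). Camera axes: x right, y down, z forward; pixel columns grow to the right and rows downward; lengths in m; the calibration is good to about 2 mm. A picture is of the moment at which its call begins. get_calibration takes no time and is no camera call.
- ctrl.job_done(): hands the job in, once; it reports no verdict.
The state is a dict: "t": time; "qpos": joint angles; "joint_velocities": joint speeds; "tau": joint torques, N m; "tool_pos": TCP position; "tcp_rot": TCP orientation; "force": force on the tool from outside, world axes, zero at the start; "torque": the same for the moment, N m; "width": finger opening in m.
Only numpy, scipy, OpenCV 4.12 (cv2) and the standard library are available. Lean on these libraries where they do the work, as an engineer would, in place of code of your own. Each camera call takes 0.05 s, during which the arm holds its last target. There are 200 camera calls.

## Task

Try the brass pads on the mat in the snap gauge one after another, starting with the one nearest the gauge and going along the row, sliding each in as far as it will go: a pad that enters the green go gap and stops at the red no-go gap is good and is laid flat in the green box, one too thick for the go gap goes in the yellow tray, one that passes the no-go gap too goes in the red tray. When every pad is sorted, put the cover on the green box and press it down past its spring catches until it sits level and fully home. Do not disturb the sleeve, the bottle or the stack of seals.

Things in the scene. Friction and masses are not known exactly. Their poses are not given: they have to be found in the camera images.
- pad_1a: brass guide pad: flat plate 70 x 44 mm (x by y), 7, 10 or 13 mm thick, found only by gauging (1: its place in the row, 1 nearest the gauge; the letter tells nothing). On it an upright dark lug, 24 mm along x, 14 mm along y (grip this width), centred 20 mm from the plate's centre towards -x; lug top always 40 mm above the underside. Origin: centre of the underside; z up. 160 g. None if absent
- pad_1b: brass guide pad: flat plate 70 x 44 mm (x by y), 7, 10 or 13 mm thick, found only by gauging (1: its place in the row, 1 nearest the gauge; the letter tells nothing). On it an upright dark lug, 24 mm along x, 14 mm along y (grip this width), centred 20 mm from the plate's centre towards -x; lug top always 40 mm above the underside. Origin: centre of the underside; z up. 160 g. None if absent
- pad_2a: brass guide pad: flat plate 70 x 44 mm (x by y), 7, 10 or 13 mm thick, found only by gauging (2: its place in the row, 1 nearest the gauge; the letter tells nothing). On it an upright dark lug, 24 mm along x, 14 mm along y (grip this width), centred 20 mm from the plate's centre towards -x; lug top always 40 mm above the underside. Origin: centre of the underside; z up. 160 g. None if absent
- pad_3a: brass guide pad: flat plate 70 x 44 mm (x by y), 7, 10 or 13 mm thick, found only by gauging (3: its place in the row, 1 nearest the gauge; the letter tells nothing). On it an upright dark lug, 24 mm along x, 14 mm along y (grip this width), centred 20 mm from the plate's centre towards -x; lug top always 40 mm above the underside. Origin: centre of the underside; z up. 160 g. None if absent
- pad_3b: brass guide pad: flat plate 70 x 44 mm (x by y), 7, 10 or 13 mm thick, found only by gauging (3: its place in the row, 1 nearest the gauge; the letter tells nothing). On it an upright dark lug, 24 mm along x, 14 mm along y (grip this width), centred 20 mm from the plate's centre towards -x; lug top always 40 mm above the underside. Origin: centre of the underside; z up. 160 g. None if absent
- pad_4a: brass guide pad: flat plate 70 x 44 mm (x by y), 7, 10 or 13 mm thick, found only by gauging (4: its place in the row, 1 nearest the gauge; the letter tells nothing). On it an upright dark lug, 24 mm along x, 14 mm along y (grip this width), centred 20 mm from the plate's centre towards -x; lug top always 40 mm above the underside. Origin: centre of the underside; z up. 160 g. None if absent
- pad_5a: brass guide pad: flat plate 70 x 44 mm (x by y), 7, 10 or 13 mm thick, found only by gauging (5: its place in the row, 1 nearest the gauge; the letter tells nothing). On it an upright dark lug, 24 mm along x, 14 mm along y (grip this width), centred 20 mm from the plate's centre towards -x; lug top always 40 mm above the underside. Origin: centre of the underside; z up. 160 g. None if absent
- gauge: fixed snap gauge: flat anvil 130 x 70 mm (x by y), top 12 mm above the bench; over its far part a jaw 64 mm wide (y), top at 46 mm, leaving two flat gaps, one behind the other, open towards -x and at the sides, with a solid blue wall at x = +50 mm behind them. Bare anvil from x = -65 to +20 mm to lay a pad on. Origin: centre of the underside; x points into the gaps
- go_mouth (a point): foot of the mouth of the go gap (green jaw), on the anvil, mid width: the gap is 11.5 mm high and 15 mm deep, from gauge x = +20 to +35 mm. Slide a pad on the anvil along gauge +x, the end without the lug first: a pad too thick stops here. x points into the gap, z up
- nogo_mouth (a point): foot of the mouth of the no-go gap (red jaw), on the anvil behind the go gap: 8.5 mm high, 15 mm deep, from gauge x = +35 to +50 mm. A good pad has its edge stop here, 15 mm into the jaw; a pad too thin goes on, 30 mm into the jaw, to the blue wall
- box: fixed green packing box, open on top, inside 204 x 94 mm (x by y), outside 220 x 110 mm, floor top at 4 mm, rim 66 mm above the bench. Room for three pads side by side along its x, each lying across (long side along the box's y). Origin: centre of the underside, on the bench; z up
- box_seat (a point): middle of the cover's seat, 50 mm above the box's underside: level with the tops of the steel corner ledges (9 x 9 mm). Mid each end wall (box x ends), 60 mm up, a white sprung ball sticks out 3.8 mm: a cover just laid in stays up on it at one or both ends until pressed past both balls (about 3 to 10 N on the handle); they then hold it down
- cover: loose aluminium cover plate 200 x 90 x 6 mm (x by y by z) with a black handle bar on its middle, 50 mm along x, 14 mm along y (grip this width), top 36 mm above the underside. Goes into the mouth of the box, either way round, its x along the box's x, with 2 mm play all round. Origin: centre of the underside. 200 g
- rework_tray: fixed yellow tray, open on top, 112 x 148 mm (x by y), walls 4 mm thick and 45 mm high, floor at 4 mm. Room for two pads side by side along y. Origin: centre of the underside
- scrap_tray: fixed red tray, the same size as the yellow one; the two change places from start to start. Origin: centre of the underside
- sleeve: bystander: black rubber sleeve standing upright, 90 mm across, 85 mm tall. Origin: centre of the underside
- oil_bottle: bystander: white plastic bottle with a red cap, 60 mm across, 150 mm tall. Origin: centre of the underside
- seal_stack: bystander: stack of black seals, 90 mm across, 39 mm tall. Origin: centre of the underside
Mind the look-alikes: they are no part of the job. Of the things shaped like the rework_tray, the yellow one is meant. What is shaped like the pad_4a but orange is not meant.

How it is judged:
By the outcome, as a careful person would: the job done as asked, in the order asked, and still so for the second after the job is handed in, with the robot touching nothing.
Of pad_1a, pad_1b only 1 to 1 are there at a start; the rules pass over those that are not, and their reading is None.
Of pad_3a, pad_3b only 1 to 1 are there at a start; the rules pass over those that are not, and their reading is None.
Of pad_2a, pad_4a, pad_5a only 2 to 3 are there at a start; the rules pass over those that are not, and their reading is None.
At some moment in a run one of pad_1a, pad_1b, pad_2a, pad_3a, pad_3b, pad_4a, pad_5a may be knocked a few centimetres aside while the robot is not near it.
Once in a run the grip may slacken for a moment while it holds something.
It also fails if it takes over 210 s, if anything falls off the work surface, if the arm or the gripper's body presses on something with over 40 N, if the wrist force passes 120 N, or if a joint passes its speed limit or range.

## Working session

There is one attempt and no reset: what is moved stays moved. The work goes in short steps, Python scripts to look and compute and a tool call to move; the robot and the scene stay as the last step left them, time stands still between calls to the robot, and variables do not carry over. Pictures are saved under pics/ and viewed, about 12 in all and at most 16, crops included, and the job is handed in when it is done.

Besides the shell and the picture viewer there is one more tool, called after "Emit:" by a JSON object that holds its "fn" and its "kwargs", one argument or row to a line. arm_command: Moves the arm, as the interface text tells. Its arguments: {"type":"object","properties":{"moves":{"type":"array"},"grip_force":{"type":"number"}},"required":["moves"]}

```bash
mkdir -p pics
cat > h.py <<'E'
import numpy as np, cv2
from plant import ctrl, optics
def cap(n):
    im,d=optics.capture(n); np.savez(''+n+'.npz',im=im,d=d); return im,d
def pts(n,d):
    c=optics.get_calibration(n);K=c['K'];k1=c['k1'];T=c['T']
    h,w=d.shape;u,v=np.meshgrid(np.arange(w),np.arange(h))
    x=(u-K[0,2])/K[0,0];y=(v-K[1,2])/K[1,1]
    X,Y=x.copy(),y.copy()
    for _ in range(8):
        s=1+k1*(X**2+Y**2);X=x/s;Y=y/s
    P=np.stack([X*d,Y*d,d],-1)
    W=P@T[:3,:3].T+T[:3,3]; W[d==0]=np.nan
    return W
def st():
    s=ctrl.read_state();print({k:np.round(s[k],4).tolist() for k in('t','qpos','tool_pos','tcp_rot','force','width')})
E
python3 - <<'E'
from h import *
st()
for n in('scene','top'):
    im,d=cap(n);cv2.imwrite(f'pics/{n}0.png',im);c=optics.get_calibration(n);print(n,np.round(c['K'],1).tolist(),c['k1'],np.round(c['T'],3).tolist(),(d>0).mean())
E
```

```text
{'t': 0.0, 'qpos': [60.529, 17.9891, 2.5765, 74.6902, -0.0011, 82.003], 'tool_pos': [0.2102, 0.5346, 0.2304], 'tcp_rot': [-90.1019, 0.0132, -21.474], 'force': [-0.1053, -0.1005, 0.0621], 'width': 0.0854}
scene [[404.0, 0.0, 283.9], [0.0, 404.0, 208.7], [0.0, 0.0, 1.0]] -0.04138032348205865 [[0.808, 0.492, -0.323, 0.788], [0.589, -0.67, 0.451, -0.521], [0.005, -0.555, -0.832, 0.922], [0.0, 0.0, 0.0, 1.0]] 0.9960671768707483
top [[426.6, 0.0, 279.9], [0.0, 426.6, 203.5], [0.0, 0.0, 1.0]] -0.058497320009625556 [[-0.016, -0.998, 0.06, 0.4], [-1.0, 0.017, 0.025, -0.05], [-0.026, -0.06, -0.998, 1.181], [0.0, 0.0, 0.0, 1.0]] 0.9960459183673469
```

View pics/scene0.png

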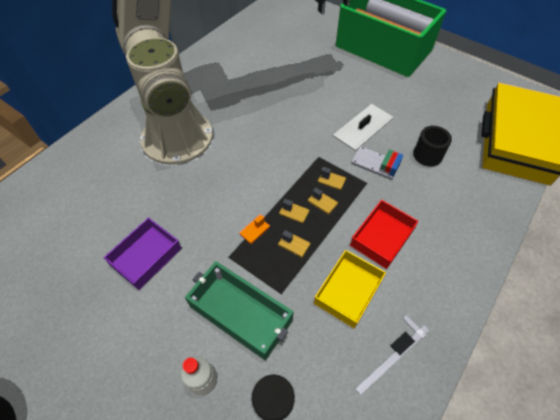

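View pics/top0.png

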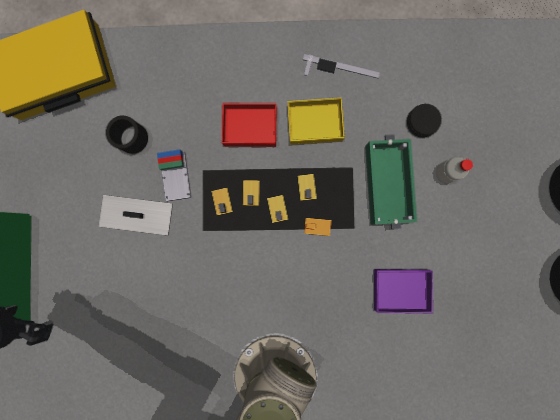

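Scene: four brass pads on the mat, in the top view at (222,201), (251,193), (277,208) and (307,187), with their lugs towards the robot. The gauge is at (174,175), the cover at (135,215), the box at (391,181), the red tray at (249,125) and the yellow tray at (316,121). Look-alikes to leave alone are the orange pad at (318,227), the purple tray at (403,290), and the big green and yellow cases.

```bash
cat >> h.py <<'E'
def rect(P):
    r=cv2.minAreaRect((P[:,:2]*1000).astype(np.float32)); return np.round(r[0],1),np.round(r[1],1),round(r[2],1)
def ray(n,uv,z):
    c=optics.get_calibration(n);K=c['K'];k1=c['k1'];T=c['T'];uv=np.atleast_2d(uv).astype(float)
    x=(uv-[K[0,2],K[1,2]])/[K[0,0],K[1,1]];X=x.copy()
    for _ in range(8): X=x/(1+k1*(X**2).sum(1,keepdims=True))
    D=np.c_[X,np.ones(len(X))]@T[:3,:3].T
    return T[:3,3]+D*((z-T[2,3])/D[:,2:])
def blobs(n,im,lo,hi,amin,z,name):
    hsv=cv2.cvtColor(im,cv2.COLOR_BGR2HSV);m=cv2.inRange(hsv,np.array(lo),np.array(hi))
    cs,_=cv2.findContours(m,cv2.RETR_EXTERNAL,cv2.CHAIN_APPROX_NONE)
    out=[]
    for c in sorted(cs,key=lambda c:c[:,0,0].mean()):
        if cv2.contourArea(c)<amin: continue
        P=ray(n,c[:,0],z);r=rect(P);px=c[:,0].mean(0).round()
        print(n,name,'px',px,'xy',r[0],'size',r[1],'ang',r[2]);out.append((r,c))
    return out
E
python3 - <<'E'
from h import *
d=np.load('top.npz');im=d['im'];W=pts('top',d['d'])
blobs('top',im,(18,110,110),(32,255,255),80,.010,'brass/yellow')
blobs('top',im,(8,150,120),(16,255,255),80,.010,'orange')
blobs('top',im,(0,150,80),(6,255,255),80,.045,'red')
blobs('top',im,(60,80,40),(90,255,255),200,.066,'green')
blobs('top',im,(105,120,60),(122,255,255),60,.046,'blue')
# heights map: objects
z=W[...,2]
print('bench z',np.nanmedian(z[240:260,100:350]))
for nm,(u0,u1,v0,v1),lo,hi in [('cover plate',(90,180,185,245),.003,.02),('handle',(90,180,185,245),.025,.045),('gauge jaw',(150,200,140,210),.036,.056),('anvil',(150,200,140,210),.007,.02),('box rim',(355,425,130,235),.058,.075),('redrim',(215,285,95,155),.036,.055),('yelrim',(280,350,90,150),.036,.055),('sleeve',(100,155,110,160),.07,.1),('bottle',(430,490,140,200),.03,.2),('seal',(400,450,95,140),.03,.05)]:
    s=W[v0:v1,u0:u1].reshape(-1,3);s=s[(s[:,2]>lo)&(s[:,2]<hi)]
    if len(s)>5: print(nm,len(s),rect(s),'z',np.round(np.median(s[:,2]),4))
for (u,v) in [(222,201),(251,193),(277,208),(307,187),(318,227)]:
    s=W[v-18:v+19,u-13:u+14].reshape(-1,3);l=s[(s[:,2]>.03)&(s[:,2]<.05)];p=s[(s[:,2]>.004)&(s[:,2]<.02)]
    print((u,v),'lug',len(l),rect(l) if len(l)>3 else '',np.median(l[:,2]) if len(l) else '', 'plate z',np.median(p[:,2]))
big=cv2.resize(im[130:245,90:350],None,fx=3,fy=3,interpolation=cv2.INTER_CUBIC);cv2.imwrite('pics/crop1.png',big)
E
```

```text
top brass/yellow px [46. 61.] xy [903.5 668.7] size [217.4 323.9] ang 17.1
top brass/yellow px [222. 202.] xy [480.3 140. ] size [68.9 45.2] ang 12.1
top brass/yellow px [250. 193.] xy [502.4  58.3] size [44.4 69.2] ang 88.9
top brass/yellow px [277. 208.] xy [457.2 -13.6] size [68.7 44.7] ang 11.6
top brass/yellow px [307. 188.] xy [515.6 -95.7] size [68.9 44.8] ang 6.0
top brass/yellow px [316. 226.] xy [ 406.  -123.4] size [70.4 42.1] ang 83.9
top brass/yellow px [316. 119.] xy [ 704.9 -124.2] size [115.7 153.4] ang 1.9
top red px [249. 123.] xy [688.8  58.9] size [147.6 110.6] ang 88.7
top red px [466. 164.] xy [ 565.  -525.5] size [27.6 29.5] ang 24.4
top green px [ 15. 265.] xy [311.2 697.6] size [292.9  87.6] ang 0.8
top green px [391. 182.] xy [ 521.1 -314. ] size [219.1 118.8] ang 2.3
top blue px [168. 153.] xy [610.1 278.5] size [12.2 64.5] ang 8.1
bench z -3.681906293240278e-05
cover plate 2500 (array([447.7, 387.9]), array([259.9, 166.4]), 89.4) z 0.0063
handle 91 (array([446.3, 384.6]), array([47. , 13.9]), 81.2) z 0.0349
gauge jaw 414 (array([595.4, 276.7]), array([46.5
[... 425 characters left out ...]
array([59.9, 51.6]), 17.1) z 0.1001
seal 810 (array([ 693. , -421.9]), array([87.3, 84.9]), 87.5) z 0.0382
(222, 201) lug 52 (array([461.2, 137.5]), array([23.5, 14.1]), 13.4) 0.03994660460203492 plate z 0.007042407078848734
(251, 193) lug 46 (array([482.5,  60.3]), array([12.8, 22.7]), 86.2) 0.03991299093569012 plate z 0.009621344272550458
(277, 208) lug 48 (array([437.8, -16.5]), array([23.7, 13.7]), 10.9) 0.040077012561197556 plate z 0.006759720755195153
(307, 187) lug 47 (array([495.6, -96.5]), array([13.7, 21.8]), 88.3) 0.039848090736601005 plate z 0.009514011234560638
(318, 227) lug 48 (array([ 408.6, -101.4]), array([21.5, 13.4]), 88.9) 0.04033587956503759 plate z 0.009368546194159721
```

View pics/crop1.png

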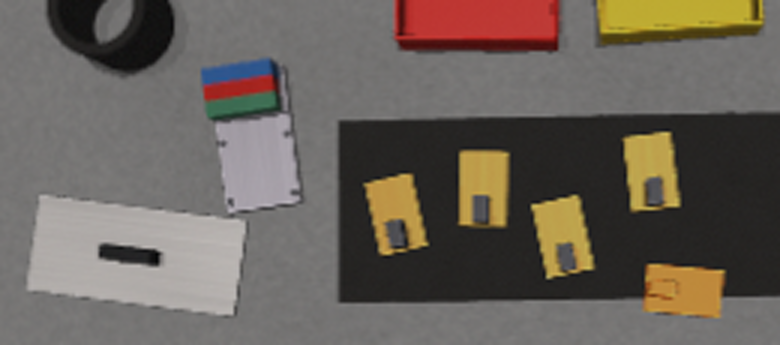

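The crop confirms pads 1–4 at crop (396,215), (483,190), (563,237) and (651,172). The orange one is excluded. Approaching pad 1.

Emit:
{"fn": "arm_command", "kwargs": {
  "moves": [0,0,33.5,251,-398,-110,0.2,0,0,33.5,251,-398,-110,0.2,0,0,33.5,251,-398,-110,0.2,0,0,33.5,251,-398,-110,0.2,0,0,33.5,251,-398,-110,0.2],
  "grip_force": 60
}}

```text
t: 0.72
tool_pos: [0.3666, 0.2873, 0.1623]
tcp_rot: [-90.1, 0.0, 12.1]
force: [2.0, 0.7, -0.3]
width: 0.0511
```

Run:
```python
from h import *
for n in ('top','scene'):
    d=np.load(n+'.npz');im=d['im'];W=pts(n,d['d'])
    P=W.reshape(-1,3)
    # gauge: jaw top & anvil
    def near(c,r,lo,hi):
        m=(np.hypot(P[:,0]-c[0],P[:,1]-c[1])<r)&(P[:,2]>lo)&(P[:,2]<hi);return P[m]
    j=near((.595,.277),.05,.041,.05);print(n,'jaw',len(j),rect(j))
    a=near((.53,.268),.06,.009,.0155)
    th=np.radians(7.8);ex=np.array([np.cos(th),np.sin(th)]);ey=np.array([-ex[1],ex[0]])
    print('anvil',len(a),rect(a),'x',np.percentile(a[:,:2]@ex,[.5,99]),'y',np.percentile(a[:,:2]@ey,[1,99]),'z',np.median(a[:,2]))
    print('jaw proj x',np.percentile(j[:,:2]@ex,[1,99]),'y',np.percentile(j[:,:2]@ey,[1,99]))
    b=near((.522,-.314),.135,.061,.069);print('rim',len(b),rect(b))
    h=near((.446,.385),.06,.03,.042);print('handle',rect(h),np.median(h[:,2]))
    c=near((.446,.385),.13,.003,.009);print('cover',rect(c))
    for q,c in(('red',(.689,.06)),('yel',(.698,-.122))):
        r=near(c,.1,.038,.05);print(q,rect(r))
```

```text
top jaw 386 (array([595.3, 276.9]), array([46.2, 65.9]), 8.3)
anvil 690 (array([533. , 267.8]), array([90.5, 71.2]), 7.8) x [0.51959068 0.60566672] y [0.15809353 0.22769171] z 0.012110047621196496
jaw proj x [0.60471011 0.64973474] y [0.16110444 0.22511283]
rim 856 (array([ 522.2, -320.3]), array([249.6, 113.1]), 2.1)
handle (array([446.3, 384.6]), array([47. , 13.9]), 81.2) 0.03510396709233676
cover (array([445.6, 387.4]), array([251.6, 255.2]), 65.3)
red (array([689.2,  60. ]), array([145.9, 112.3]), 88.4)
yel (array([ 696.4, -121.4]), array([113.9, 148.9]), 2.9)
scene jaw 283 (array([594.9, 276.6]), array([44.8, 68.7]), 7.5)
anvil 439 (array([536.1, 267.3]), array([96.4, 73.3]), 7.7) x [0.52000934 0.60879296] y [0.15809951 0.2280528 ] z 0.011226087698557707
jaw proj x [0.60490907 0.64930727] y [0.15995829 0.2264299 ]
rim 1219 (array([ 522.2, -320.3]), array([247.5, 111. ]), 1.9)
handle (array([448.4, 384. ]), array([49., 16.]), 79.4) 0.0341284394144587
cover (array([454.8, 371.1]), array([210.7, 223.9]), 39.8)
red (array([689.7,  58.6]), array([151.6, 113.4]), 88.2)
yel (array([ 696.2, -123.5]), array([112.7, 150.2]), 2.8)
```

Emit:
{"fn": "arm_command", "kwargs": {
  "moves": [0,0,0,94,-151,-70,0.2,0,0,0,94,-151,-80,0.2,0,0,0,94,-151,-80,0.2,0,0,0,94,-151,-130,0.2,0,0,0,94,-151,-146,0.2]
}}

```text
t: 1.35
tool_pos: [0.4584, 0.1345, 0.013]
tcp_rot: [-90.1, 0.3, 11.9]
force: [-1.3, 0.3, 0.3]
width: 0.0512
```

Run:
```python
from h import *
st()
for n in('scene','top'):
    im,d=cap(n)
    blobs(n,im,(18,110,110),(32,255,255),80,.010,'brass')
a=np.load('scene.npz')['im'];cv2.imwrite('pics/s1.png',cv2.resize(a[140:280,220:400],None,fx=4,fy=4))
```

```text
{'t': 1.35, 'qpos': [6.7744, 18.2488, -30.6354, 41.4395, -0.0944, -5.141], 'tool_pos': [0.4584, 0.1345, 0.013], 'tcp_rot': [-90.0651, 0.3309, 11.9155], 'force': [-1.2987, 0.2938, 0.2674], 'width': 0.0512}
scene brass px [294. 245.] xy [517.1 -97.7] size [72.7 46.1] ang 6.7
scene brass px [294. 212.] xy [460.2 -16.8] size [71.5 47.4] ang 11.7
scene brass px [323. 202.] xy [504.7  57. ] size [48.  71.5] ang 88.3
scene brass px [336. 181.] xy [495.2 138.3] size [47.9 46.6] ang 12.7
scene brass px [349. 288.] xy [ 693.5 -115.3] size [117.1 168.8] ang 2.7
scene brass px [528. 126.] xy [873.9 713.8] size [211.8 353.6] ang 17.0
top brass px [46. 61.] xy [903.5 668.7] size [217.4 323.9] ang 17.1
top brass px [251. 193.] xy [502.4  58.2] size [44.4 69.2] ang 88.9
top brass px [277. 208.] xy [457.2 -13.6] size [68.7 44.7] ang 11.6
top brass px [307. 187.] xy [515.4 -95.7] size [69.3 44.8] ang 5.9
top brass px [316. 226.] xy [ 406.1 -123.4] size [70.4 42.1] ang 84.1
top brass px [316. 119.] xy [ 704.5 -124. ] size [116.  153.2] ang 2.3
```

View pics/s1.png

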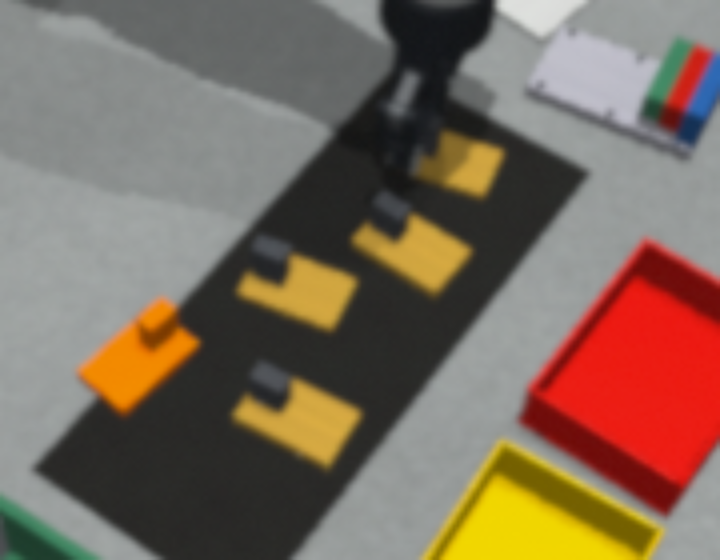

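The fingers straddle pad 1's lug, around crop (400,140). Closing.

Emit:
{"fn": "arm_command", "kwargs": {
  "moves": [0,0,0,2,2,4,0.2,0,0,0,2,2,4,-1,0,0,0,2,2,4,-1,0,0,0,2,2,4,-1,0,0,0,2,2,4,-1]
}}

```text
t: 2.08
tool_pos: [0.4612, 0.1377, 0.019]
tcp_rot: [-90.1, 0.2, 12.0]
force: [0.1, 0.2, 5.8]
width: 0.0126
```

Emit:
{"fn": "arm_command", "kwargs": {
  "moves": [0,0,0,0,0,50,-1,0,0,-4.2,47,127,50,-1,0,0,-4.2,47,127,50,-1,0,0,-4.2,47,127,50,-1,0,0,-4.2,47,127,35,-1]
}}

```text
t: 2.7
tool_pos: [0.5086, 0.2656, 0.0541]
tcp_rot: [-90.1, 0.1, 7.9]
force: [-0.4, -1.0, -1.6]
width: 0.0129
```

Emit:
{"fn": "arm_command", "kwargs": {
  "moves": [0,0,0,0,-1,-15,-1,0,0,0,0,-1,-21,-1,0,0,0,0,-1,-23,-1,0,0,0,0,-1,-24,-1,0,0,0,0,-1,-24,-1]
}}

```text
t: 3.32
tool_pos: [0.5068, 0.2628, 0.031]
tcp_rot: [-90.1, 0.3, 7.9]
force: [-7.1, -3.9, 11.0]
width: 0.013
```

Emit:
{"fn": "arm_command", "kwargs": {
  "moves": [0,0,0,0,0,0.5,-1,0,0,0,5,0.7,0.5,-1,0,0,0,10,1.4,0.5,-1,0,0,0,15,2.0,0.5,-1,0,0,0,20,2.7,0.5,-1]
}}

```text
t: 3.95
tool_pos: [0.5273, 0.2656, 0.0313]
tcp_rot: [-90.1, 0.3, 7.9]
force: [0.8, -0.9, -2.2]
width: 0.0127
```

Emit:
{"fn": "arm_command", "kwargs": {
  "moves": [0,0,0,4,0.5,-0.3,-1,0,0,0,8,1.1,-0.3,-1,0,0,0,12,1.6,-0.3,-1,0,0,0,16,2.2,-0.3,-1,0,0,0,19,2.6,-0.3,-1]
}}

```text
t: 4.58
tool_pos: [0.5465, 0.2682, 0.0311]
tcp_rot: [-90.1, 0.3, 7.9]
force: [-2.6, 0.3, 2.7]
width: 0.0126
```

Emit:
{"fn": "arm_command", "kwargs": {
  "moves": [0,0,0,1,0.1,0,-1,0,0,0,2,0.3,0,-1,0,0,0,3,0.4,0,-1,0,0,0,4,0.5,0,-1,0,0,0,4,0.5,0,-1]
}}

```text
t: 5.2
tool_pos: [0.5485, 0.2684, 0.0311]
tcp_rot: [-90.1, 0.5, 7.9]
force: [-7.5, -1.1, 6.1]
width: 0.0127
```

Pad 1 passed both gaps and stopped at the blue wall, so it goes to the red tray.

Emit:
{"fn": "arm_command", "kwargs": {
  "moves": [0,0,0,-40,-5.5,0.3,-1,0,0,0,-42,-5.8,60,-1,0,0,-9.6,122,-175,80,-1,0,0,-9.6,122,-175,80,-1,0,0,-9.6,122,-175,80,-1]
}}

```text
t: 5.82
tool_pos: [0.6383, 0.1273, 0.1073]
tcp_rot: [-90.1, 0.4, -1.7]
force: [1.5, 0.1, -1.0]
width: 0.0127
```

Emit:
{"fn": "arm_command", "kwargs": {
  "moves": [0,0,0,32,-34,-10,-1,0,0,0,32,-34,-30,-1,0,0,0,32,-34,-70,-1,0,0,0,32,-34,-81,-1,0,0,0,32,-34,-82,-1]
}}

```text
t: 6.45
tool_pos: [0.6702, 0.0934, 0.0251]
tcp_rot: [-90.2, 0.4, -1.7]
force: [0.4, 0.5, -0.5]
width: 0.0129
```

Emit:
{"fn": "arm_command", "kwargs": {
  "moves": [0,0,0,0,0,-2,-1,0,0,0,0,0,-2,-0.4,0,0,0,0,0,-2,-0.4,0,0,0,0,0,50,-0.4,0,0,0,0,0,80,-0.2]
}}

```text
t: 7.08
tool_pos: [0.6712, 0.0934, 0.1079]
tcp_rot: [-90.1, 0.2, -1.7]
force: [1.2, 0.8, 1.0]
width: 0.0341
```

Run:
```python
from h import *
for n in('scene','top'):
    im,d=cap(n)
    blobs(n,im,(18,110,110),(32,255,255),80,.010,'brass')
a=np.load('scene.npz')['im'];cv2.imwrite('pics/s2.png',cv2.resize(a[140:280,270:450],None,fx=3,fy=3))
```

```text
scene brass px [294. 245.] xy [517.1 -98.2] size [72.2 47.2] ang 5.8
scene brass px [294. 212.] xy [460.3 -17. ] size [71.5 46.4] ang 11.7
scene brass px [323. 202.] xy [504.9  56.8] size [47.  71.8] ang 88.3
scene brass px [349. 288.] xy [ 693.5 -114.9] size [117.1 169.6] ang 2.7
scene brass px [389. 228.] xy [691.7  90.1] size [42.2 66.7] ang 88.9
scene brass px [511. 170.] xy [883.3 479.5] size [135.9  42.3] ang 17.4
scene brass px [527. 126.] xy [873.5 713.6] size [211.5 354.4] ang 16.8
top brass px [46. 61.] xy [903.5 668.9] size [217.  323.9] ang 17.2
top brass px [251. 193.] xy [503.   59.4] size [44.3 69.2] ang 86.8
top brass px [277. 208.] xy [457.2 -13.6] size [68.7 44.7] ang 11.6
top brass px [307. 188.] xy [515.6 -95.7] size [68.9 44.8] ang 6.0
top brass px [316. 226.] xy [ 406.1 -123.4] size [70.4 42.1] ang 84.1
top brass px [316. 119.] xy [ 705. -124.] size [115.1 152.9] ang 2.5
```

View pics/s2.png

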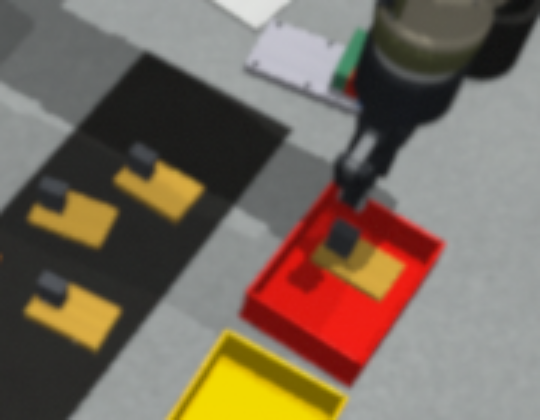

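Pad 1 lies flat in the red tray at crop (360,265). Going to pad 2.

Emit:
{"fn": "arm_command", "kwargs": {
  "moves": [0,0,0,-62,-11,0,-0.1,0,0,0,-125,-22,0,-0.1,0,0,0,-188,-33.5,-10,0,0,0,0,-188,-33.5,-40,0,0,0,0,-188,-33.5,-55,0]
}}

```text
t: 7.8
tool_pos: [0.4839, 0.06, 0.0544]
tcp_rot: [-90.1, -0.1, -1.7]
force: [0.1, -0.7, -0.6]
width: 0.0429
```

Emit:
{"fn": "arm_command", "kwargs": {
  "moves": [0,0,0,-1,0,-30,0,0,0,0,-1,0,-36,0,0,0,0,-1,0,-36,-1,0,0,0,-1,0,-36,-1,0,0,0,-1,0,-36,-1]
}}

```text
t: 8.43
tool_pos: [0.4839, 0.06, 0.0192]
tcp_rot: [-90.1, -0.2, -1.7]
force: [-0.2, -0.5, -0.2]
width: 0.0125
```

Emit:
{"fn": "arm_command", "kwargs": {
  "moves": [0,0,0,0,0,50,-1,0,0,9.6,24,204,50,-1,0,0,9.6,24,204,50,-1,0,0,9.6,24,204,50,-1,0,0,9.6,24,204,45,-1]
}}

```text
t: 9.05
tool_pos: [0.5087, 0.2677, 0.0651]
tcp_rot: [-90.1, -0.3, 8.2]
force: [-0.6, -0.3, -2.5]
width: 0.0125
```

Emit:
{"fn": "arm_command", "kwargs": {
  "moves": [0,0,-0.3,-1,-3,-20,-1,0,0,-0.3,-1,-3,-30,-1,0,0,-0.3,-1,-3,-33,-1,0,0,-0.3,-1,-3,-34.5,-1,0,0,-0.3,-1,-3,-34.5,-1]
}}

```text
t: 9.68
tool_pos: [0.5082, 0.2643, 0.0313]
tcp_rot: [-90.0, -0.4, 7.8]
force: [-0.3, -1.3, -1.1]
width: 0.0129
```

Emit:
{"fn": "arm_command", "kwargs": {
  "moves": [0,0,0,0,0,-0.5,-1,0,0,0,5,0.7,-0.5,-1,0,0,0,10,1.4,-0.5,-1,0,0,0,15,2.0,-0.5,-1,0,0,0,18,2.4,-0.5,-1]
}}

```text
t: 10.3
tool_pos: [0.5261, 0.2669, 0.0312]
tcp_rot: [-90.0, -0.3, 7.8]
force: [-5.8, -0.7, 7.1]
width: 0.0127
```

Emit:
{"fn": "arm_command", "kwargs": {
  "moves": [0,0,0,3,0.4,0.2,-1,0,0,0,6,0.8,0.2,-1,0,0,0,8,1.1,0.2,-1,0,0,0,10,1.4,0.2,-1,0,0,0,11,1.5,0.2,-1]
}}

```text
t: 10.92
tool_pos: [0.5346, 0.268, 0.0312]
tcp_rot: [-90.0, -0.1, 7.8]
force: [-10.0, -2.4, 7.7]
width: 0.0124
```

Emit:
{"fn": "arm_command", "kwargs": {
  "moves": [0,0,0,1,0.1,0.1,-1,0,0,0,2,0.3,0.1,-1,0,0,0,3,0.4,0.1,-1,0,0,0,4,0.5,0.1,-1,0,0,0,4,0.5,0.1,-1]
}}

```text
t: 11.55
tool_pos: [0.5346, 0.268, 0.0313]
tcp_rot: [-90.0, 0.3, 7.9]
force: [-13.3, -1.3, 9.8]
width: 0.0129
```

Pad 2 entered the go gap and stopped at the no-go mouth under a 13 N push, so it is good and goes to the box.

Emit:
{"fn": "arm_command", "kwargs": {
  "moves": [0,0,0,-28,-3.8,0.3,-1,0,0,0,-34,-4.6,60,-1,0,0,-32,-77,-572,100,-1,0,0,-32,-77,-572,100,-1,0,0,-32,-77,-572,100,-1]
}}

```text
t: 12.18
tool_pos: [0.4873, 0.0752, 0.1049]
tcp_rot: [-90.0, 0.2, -24.4]
force: [1.5, -0.4, -0.7]
width: 0.013
```

Run:
```python
from h import *
th=np.radians(2.0);ex=np.array([np.cos(th),np.sin(th)]);ey=np.array([-ex[1],ex[0]]);c=np.array([.5222,-.3203])
for n in('top','scene'):
    d=np.load(n+'.npz');P=pts(n,d['d']).reshape(-1,3);q=np.c_[(P[:,:2]-c)@ex,(P[:,:2]-c)@ey,P[:,2]]
    rim=q[(q[:,2]>.063)&(q[:,2]<.069)&(abs(q[:,0])<.13)&(abs(q[:,1])<.06)]
    # side walls (|x|<95): midpoints of strips, fit line
    for s in(1,-1):
        w=rim[(abs(rim[:,0])<.09)&(rim[:,1]*s>.035)];k=np.polyfit(w[:,0],w[:,1],1);print(n,'side',s,len(w),'y0',k[1]*1e3,'dyaw',np.degrees(k[0]))
        w=rim[(abs(rim[:,1])<.045)&(abs(rim[:,1])>.015)&(rim[:,0]*s>.09)];k=np.polyfit(w[:,1],w[:,0],1);print(n,'end',s,len(w),'x0',k[1]*1e3,'dyaw',-np.degrees(k[0]))
```

```text
top side 1 193 y0 51.966534911319734 dyaw 0.15404264832107983
top end 1 66 x0 105.86242663623082 dyaw 0.003122805340756038
top side -1 201 y0 -51.10815704192498 dyaw 0.3154307627417785
top end -1 59 x0 -107.14500181628588 dyaw 0.24243434008812093
scene side 1 244 y0 50.608780045520824 dyaw -0.19399858614677046
scene end 1 91 x0 105.42017574250792 dyaw 0.4951001098732108
scene side -1 246 y0 -51.09597949105061 dyaw 0.2527258041502317
scene end -1 76 x0 -105.07402525449497 dyaw -0.21369096203151952
```

Emit:
{"fn": "arm_command", "kwargs": {
  "moves": [0,0,-63.5,-30,-379,30,-1,0,0,-63.5,-30,-379,30,-1,0,0,-63.5,-30,-379,30,-1,0,0,-63.5,-30,-379,30,-1,0,0,-63.5,-30,-379,30,-1]
}}

```text
t: 12.8
tool_pos: [0.4629, -0.2365, 0.1297]
tcp_rot: [-89.9, 0.1, -78.2]
force: [1.1, 0.2, -2.0]
width: 0.0131
```

Emit:
{"fn": "arm_command", "kwargs": {
  "moves": [0,0,-9.7,-5.5,-67,0,-1,0,0,-9.7,-5.5,-67,0,-1,0,0,-9.7,-5.5,-67,-40,-1,0,0,-9.7,-5.5,-67,-90,-1,0,0,-9.7,-5.5,-67,-102,-1]
}}

```text
t: 13.42
tool_pos: [0.4553, -0.3011, 0.0247]
tcp_rot: [-90.2, 0.4, -87.8]
force: [-0.2, 0.5, -1.5]
width: 0.0128
```

Emit:
{"fn": "arm_command", "kwargs": {
  "moves": [0,0,0,0,-1,-2,-1,0,0,0,0,-1,-2,-0.4,0,0,0,0,-1,-2,-0.4,0,0,0,0,-1,50,-0.4,0,0,0,0,-1,100,-0.2]
}}

```text
t: 14.05
tool_pos: [0.4555, -0.3022, 0.1267]
tcp_rot: [-90.2, 0.3, -87.8]
force: [0.4, -0.8, 0.1]
width: 0.0341
```

Run:
```python
from h import *
for n in('scene','top'):
    im,d=cap(n)
    blobs(n,im,(18,110,110),(32,255,255),80,.010,'brass')
a=np.load('scene.npz')['im'];cv2.imwrite('pics/s3.png',cv2.resize(a[160:370,170:410],None,fx=3,fy=2.8))
```

```text
scene brass px [219. 298.] xy [ 456.3 -321. ] size [45.5 70.6] ang 1.7
scene brass px [294. 244.] xy [517.1 -97.7] size [72.7 46.1] ang 6.7
scene brass px [294. 212.] xy [460.2 -16.8] size [71.5 47.4] ang 11.7
scene brass px [349. 288.] xy [ 693.5 -115.3] size [117.1 168.8] ang 2.7
scene brass px [389. 228.] xy [691.7  90.1] size [42.2 66.7] ang 88.9
scene brass px [528. 126.] xy [873.8 713.8] size [211.7 353.7] ang 16.9
top brass px [46. 61.] xy [903.5 668.8] size [217.1 324.1] ang 17.2
top brass px [238. 127.] xy [690.8  92.5] size [39.4 65.5] ang 89.5
top brass px [277. 208.] xy [457.2 -13.6] size [68.7 44.7] ang 11.6
top brass px [307. 187.] xy [515.4 -95.7] size [69.3 44.8] ang 5.9
top brass px [316. 226.] xy [ 406.1 -123.4] size [70.4 42.1] ang 84.1
top brass px [316. 119.] xy [ 704.9 -124.1] size [115.9 153.5] ang 2.0
```

View pics/s3.png

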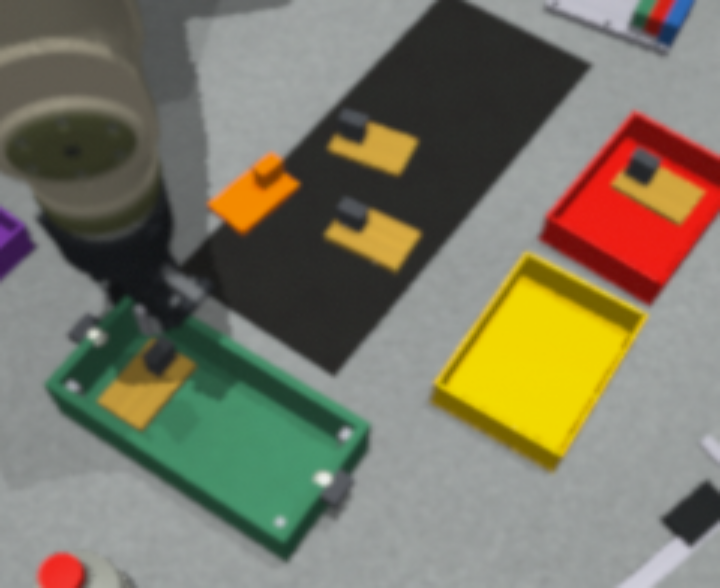

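Pad 2 lies flat across the box at crop (145,385). Going to pad 3.

Emit:
{"fn": "arm_command", "kwargs": {
  "moves": [0,0,52,-18,285,-20,0,0,0,52,-18,285,-20,0,0,0,52,-18,285,-20,0,0,0,52,-18,285,-20,0,0,0,52,-18,285,-20,0]
}}

```text
t: 14.78
tool_pos: [0.4404, -0.0176, 0.1123]
tcp_rot: [-89.6, -0.2, -35.4]
force: [0.9, -0.9, -0.8]
width: 0.0425
```

Emit:
{"fn": "arm_command", "kwargs": {
  "moves": [0,0,47,0,0,-20,0,0,0,47,0,0,-20,0,0,0,47,0,0,-40,0,0,0,47,0,0,-50,0,0,0,47,0,0,-50,0]
}}

```text
t: 15.4
tool_pos: [0.4401, -0.0175, 0.0619]
tcp_rot: [-89.6, -0.2, 11.9]
force: [0.5, 0.6, 1.8]
width: 0.0429
```

Emit:
{"fn": "arm_command", "kwargs": {
  "moves": [0,0,-0.3,-2.3,0.5,-35,0,0,0,-0.3,-2.3,0.5,-44,0,0,0,-0.3,-2.3,0.5,-44,-1,0,0,-0.3,-2.3,0.5,-44,-1,0,0,-0.3,-2.3,0.5,-44,-1]
}}

```text
t: 16.02
tool_pos: [0.4387, -0.0172, 0.0188]
tcp_rot: [-89.7, -0.3, 11.6]
force: [-1.1, 0.1, 2.1]
width: 0.0126
```

Emit:
{"fn": "arm_command", "kwargs": {
  "moves": [0,0,0,0,0,55,-1,0,0,-3.8,69,281.5,60,-1,0,0,-3.8,69,281.5,60,-1,0,0,-3.8,69,281.5,60,-1,0,0,-3.8,69,281.5,60,-1]
}}

```text
t: 16.65
tool_pos: [0.4988, 0.2276, 0.0787]
tcp_rot: [-89.7, -0.4, 7.7]
force: [1.7, -0.3, -1.7]
width: 0.0128
```

Emit:
{"fn": "arm_command", "kwargs": {
  "moves": [0,0,0,9,37,0,-1,0,0,0,9,37,-20,-1,0,0,0,9,37,-40,-1,0,0,0,9,37,-46.5,-1,0,0,0,9,37,-47.5,-1]
}}

```text
t: 17.27
tool_pos: [0.5079, 0.2645, 0.0315]
tcp_rot: [-89.7, -0.4, 7.7]
force: [-0.7, -0.2, -2.0]
width: 0.0127
```

Emit:
{"fn": "arm_command", "kwargs": {
  "moves": [0,0,0,0,0,-0.9,-1,0,0,0,5,0.7,-0.9,-1,0,0,0,10,1.4,-0.9,-1,0,0,0,15,2.0,-0.9,-1,0,0,0,20,2.7,-0.9,-1]
}}

```text
t: 17.9
tool_pos: [0.5275, 0.2671, 0.0309]
tcp_rot: [-89.7, -0.3, 7.7]
force: [-3.8, -0.6, 4.2]
width: 0.0125
```

Emit:
{"fn": "arm_command", "kwargs": {
  "moves": [0,0,0,4,0.5,0.1,-1,0,0,0,8,1.1,0.1,-1,0,0,0,12,1.6,0.1,-1,0,0,0,16,2.2,0.1,-1,0,0,0,19,2.6,0.1,-1]
}}

```text
t: 18.52
tool_pos: [0.5469, 0.2698, 0.0309]
tcp_rot: [-89.7, -0.3, 7.7]
force: [-1.5, -0.5, 0.7]
width: 0.0124
```

Emit:
{"fn": "arm_command", "kwargs": {
  "moves": [0,0,0,1,0.1,0,-1,0,0,0,2,0.3,0,-1,0,0,0,3,0.4,0,-1,0,0,0,4,0.5,0,-1,0,0,0,5,0.6,0,-1]
}}

```text
t: 19.15
tool_pos: [0.5488, 0.27, 0.0309]
tcp_rot: [-89.7, 0.0, 7.8]
force: [-12.2, -1.2, 9.8]
width: 0.0131
```

Pad 3 is also at the blue wall, so it is scrap and goes to the red tray.

Emit:
{"fn": "arm_command", "kwargs": {
  "moves": [0,0,0,-40,-5.5,0.3,-1,0,0,0,-42,-5.8,60,-1,0,0,-9.5,120,-245,80,-1,0,0,-9.5,120,-245,80,-1,0,0,-9.5,120,-245,80,-1]
}}

```text
t: 19.77
tool_pos: [0.6132, 0.1081, 0.1043]
tcp_rot: [-89.7, -0.1, -1.7]
force: [1.5, 0.9, -0.1]
width: 0.0127
```

Emit:
{"fn": "arm_command", "kwargs": {
  "moves": [0,0,0,56,-83,0,-1,0,0,0,56,-83,0,-1,0,0,0,56,-83,-30,-1,0,0,0,56,-83,-74,-1,0,0,0,56,-83,-79.5,-1]
}}

```text
t: 20.4
tool_pos: [0.6682, 0.0247, 0.0225]
tcp_rot: [-89.7, 0.1, -1.7]
force: [-0.3, -0.3, 2.7]
width: 0.0127
```

Emit:
{"fn": "arm_command", "kwargs": {
  "moves": [0,0,0,0,0,0,-0.4,0,0,0,0,0,0,-0.4,0,0,0,0,0,40,-0.4,0,0,0,0,0,80,-0.3,0,0,7.7,-50,-35,80,-0.1]
}}

```text
t: 21.02
tool_pos: [0.6256, -0.0099, 0.1092]
tcp_rot: [-89.9, -0.8, 6.4]
force: [-0.4, -1.0, -0.0]
width: 0.0387
```

Run:
```python
from h import *
for n in('scene','top'):
    im,d=cap(n)
    blobs(n,im,(18,110,110),(32,255,255),80,.010,'brass')
```

```text
scene brass px [219. 296.] xy [ 456.2 -320.7] size [45.8 71.1] ang 2.2
scene brass px [294. 244.] xy [517.5 -97.8] size [71.6 46.1] ang 6.1
scene brass px [349. 288.] xy [ 693.2 -115.2] size [117.8 169. ] ang 2.7
scene brass px [377. 245.] xy [689.5  27.1] size [33.3 65.9] ang 88.0
scene brass px [389. 228.] xy [691.7  90.1] size [42.2 66.7] ang 88.9
scene brass px [520. 172.] xy [919.2 491.6] size [216.7  44.4] ang 17.3
scene brass px [527. 126.] xy [873.  712.9] size [213.3 355.1] ang 16.9
top brass px [46. 61.] xy [903.7 668.9] size [216.5 323.9] ang 17.2
top brass px [307. 188.] xy [515.6 -95.7] size [68.9 44.8] ang 6.0
top brass px [323. 115.] xy [ 705.1 -125.9] size [114.9 148.8] ang 2.7
top brass px [326. 226.] xy [ 404.  -143.1] size [30.2 41.6] ang 83.3
top brass px [388. 207.] xy [ 455.8 -321.3] size [43.2 68.9] ang 3.1
```

Pad 3 is in the red tray and pad 4 has not moved. Going to pad 4.

Emit:
{"fn": "arm_command", "kwargs": {
  "moves": [0,0,-0.4,-130,-87,0,0,0,0,-0.4,-130,-87,0,0,0,0,-0.4,-130,-87,-20,0,0,0,-0.4,-130,-87,-50,0,0,0,-0.4,-130,-87,-60,0]
}}

```text
t: 21.75
tool_pos: [0.4819, -0.0986, 0.0431]
tcp_rot: [-89.7, 0.4, 5.5]
force: [-0.2, 0.1, 0.3]
width: 0.0424
```

Emit:
{"fn": "arm_command", "kwargs": {
  "moves": [0,0,0.5,13.7,1.4,12,0,0,0,0.5,13.7,1.4,12,0,0,0,0.5,13.7,1.4,6,0,0,0,0.5,13.7,1.4,6,0,0,0,0.5,13.7,1.4,6,0]
}}

```text
t: 22.38
tool_pos: [0.4951, -0.097, 0.0487]
tcp_rot: [-89.7, 0.4, 6.0]
force: [-0.1, 0.1, -0.3]
width: 0.0426
```

Emit:
{"fn": "arm_command", "kwargs": {
  "moves": [0,0,0,0.5,0,-25,0,0,0,0,0.5,0,-30,0,0,0,0,0.5,0,-30,-1,0,0,0,0.5,0,-30,-1,0,0,0,0.5,0,-30,-1]
}}

```text
t: 23.0
tool_pos: [0.4961, -0.0972, 0.0195]
tcp_rot: [-89.7, 0.4, 6.0]
force: [-0.2, 0.7, 1.6]
width: 0.0127
```

Emit:
{"fn": "arm_command", "kwargs": {
  "moves": [0,0,0,0,0,55,-1,0,0,1.8,12,361,60,-1,0,0,1.8,12,361,60,-1,0,0,1.8,12,361,60,-1,0,0,1.8,12,361,60,-1]
}}

```text
t: 23.62
tool_pos: [0.5045, 0.1546, 0.0784]
tcp_rot: [-89.7, 0.3, 7.8]
force: [1.0, -0.8, -2.4]
width: 0.0126
```

Emit:
{"fn": "arm_command", "kwargs": {
  "moves": [0,0,0,3.5,110,0,-1,0,0,0,3.5,110,0,-1,0,0,0,3.5,110,-15,-1,0,0,0,3.5,110,-40,-1,0,0,0,3.5,110,-46,-1]
}}

```text
t: 24.25
tool_pos: [0.5057, 0.2633, 0.0314]
tcp_rot: [-89.7, 0.6, 7.8]
force: [-12.4, -1.5, 29.2]
width: 0.013
```

Emit:
{"fn": "arm_command", "kwargs": {
  "moves": [0,0,0,0,0,1,-1,0,0,0,0,0,1,-1,0,0,0,5,0.7,0.5,-1,0,0,0,10,1.4,0.3,-1,0,0,0,15,2.0,0.3,-1]
}}

```text
t: 24.88
tool_pos: [0.5213, 0.2654, 0.0317]
tcp_rot: [-89.7, 0.6, 7.8]
force: [1.0, 0.2, -2.3]
width: 0.0128
```

Emit:
{"fn": "arm_command", "kwargs": {
  "moves": [0,0,0,0,0,-0.3,-1,0,0,0,3,0.4,-0.3,-1,0,0,0,6,0.8,-0.3,-1,0,0,0,8,1.1,-0.3,-1,0,0,0,10,1.4,-0.3,-1]
}}

```text
t: 25.5
tool_pos: [0.5311, 0.2668, 0.0315]
tcp_rot: [-89.7, 0.6, 7.8]
force: [-3.4, 0.6, 3.1]
width: 0.013
```

Emit:
{"fn": "arm_command", "kwargs": {
  "moves": [0,0,0,2,0.3,0,-1,0,0,0,4,0.5,0,-1,0,0,0,6,0.8,0,-1,0,0,0,8,1.1,0,-1,0,0,0,8,1.1,0,-1]
}}

```text
t: 26.12
tool_pos: [0.5335, 0.2672, 0.0316]
tcp_rot: [-89.7, 1.2, 7.8]
force: [-17.0, -2.5, 16.1]
width: 0.0127
```

Pad 4 also stopped at the no-go mouth under a 17 N push, so it goes to the box.

Emit:
{"fn": "arm_command", "kwargs": {
  "moves": [0,0,0,-28,-3.8,0.3,-1,0,0,0,-34,-4.6,60,-1,0,0,-32,-20,-566,100,-1,0,0,-32,-20,-566,100,-1,0,0,-32,-20,-566,100,-1]
}}

```text
t: 26.75
tool_pos: [0.5049, 0.0739, 0.1051]
tcp_rot: [-89.7, 1.0, -24.5]
force: [0.8, 0.2, -1.8]
width: 0.0126
```

Emit:
{"fn": "arm_command", "kwargs": {
  "moves": [0,0,-63.5,56,-373,30,-1,0,0,-63.5,56,-373,30,-1,0,0,-63.5,56,-373,30,-1,0,0,-63.5,56,-373,30,-1,0,0,-63.5,56,-373,30,-1]
}}

```text
t: 27.38
tool_pos: [0.5513, -0.2351, 0.1297]
tcp_rot: [-89.7, 1.0, -78.3]
force: [1.5, -0.3, -1.1]
width: 0.0127
```

Emit:
{"fn": "arm_command", "kwargs": {
  "moves": [-1,0,-9.7,10,-65,0,-1,-1,0,-9.7,10,-65,0,-1,-1,0,-9.7,10,-65,-40,-1,-1,0,-9.7,10,-65,-90,-1,-1,0,-9.7,10,-65,-102,-1]
}}

```text
t: 28.0
tool_pos: [0.5586, -0.2976, 0.0238]
tcp_rot: [-90.1, 0.3, -87.9]
force: [0.4, 1.0, -1.2]
width: 0.0127
```

Emit:
{"fn": "arm_command", "kwargs": {
  "moves": [0,0,0,0,-1,-1,-1,0,0,0,0,-1,-1,-0.4,0,0,0,0,-1,-1,-0.4,0,0,0,0,-1,50,-0.4,0,0,0,0,-1,110,-0.2]
}}

```text
t: 28.62
tool_pos: [0.5582, -0.2982, 0.1347]
tcp_rot: [-90.2, 0.3, -87.9]
force: [2.0, -0.3, 0.5]
width: 0.0342
```

Emit:
{"fn": "arm_command", "kwargs": {
  "moves": [0,0,-11.6,-111,300,20,-0.2,0,0,-11.6,-111,300,20,-0.2,0,0,-11.6,-111,300,20,-0.2,0,0,-11.6,-111,300,20,-0.2,0,0,-11.6,-111,300,20,-0.2]
}}

```text
t: 29.25
tool_pos: [0.45, -0.0047, 0.1556]
tcp_rot: [-90.0, 0.3, -99.5]
force: [1.6, -0.0, -0.4]
width: 0.0342
```

Run:
```python
from h import *
for n in('scene','top'):
    im,d=cap(n)
    blobs(n,im,(18,110,110),(32,255,255),80,.010,'brass')
    P=pts(n,d).reshape(-1,3)
    h=P[(np.hypot(P[:,0]-.447,P[:,1]-.385)<.06)&(P[:,2]>.032)&(P[:,2]<.042)];print('handle',rect(h),len(h),h.mean(0))
    # cover plate bright contour
    g=cv2.cvtColor(im,cv2.COLOR_BGR2HSV);
    blobs(n,im,(0,0,165),(180,45,255),1500,.006,'cover')
a=np.load('scene.npz')['im'];b=np.load('top.npz')['im']
cv2.imwrite('pics/s4.png',np.hstack([cv2.resize(a[150:370,180:430],(400,352)),cv2.resize(b[90:250,280:440],(352,352))]))
```

```text
scene brass px [219. 296.] xy [ 456.4 -320.7] size [46.1 71.1] ang 2.2
scene brass px [253. 320.] xy [ 559.5 -318.8] size [45.3 71. ] ang 2.0
scene brass px [349. 288.] xy [ 693.5 -115.3] size [117.1 168.8] ang 2.7
scene brass px [377. 245.] xy [689.3  26.6] size [32.7 66.4] ang 89.8
scene brass px [389. 228.] xy [691.7  90.1] size [42.2 66.7] ang 88.9
scene brass px [525. 173.] xy [920.6 491.6] size [214.   43.9] ang 17.5
scene brass px [527. 126.] xy [873.6 713.3] size [211.5 355. ] ang 16.8
handle (array([447.6, 381.9]), array([48.7, 14. ]), 77.9) 41 [0.44776694 0.38061735 0.03454261]
scene cover px [367. 138.] xy [463.9 362.9] size [174.  274.4] ang 11.1
scene cover px [528. 323.] xy [1099.   145.8] size [795.2 201.6] ang 90.0
top brass px [46. 61.] xy [903.6 668.9] size [216.7 323.9] ang 17.2
top brass px [238. 127.] xy [690.8  92.5] size [39.4 65.5] ang 89.5
top brass px [263. 126.] xy [688.  24.] size [42.  68.1] ang 88.7
top brass px [316. 119.] xy [ 705. -124.] size [115.1 152.9] ang 2.5
top brass px [387. 169.] xy [ 559.6 -319. ] size [43.6 69.9] ang 2.1
top brass px [388. 207.] xy [ 455.8 -321.3] size [43.2 68.9] ang 3.1
handle (array([446.6, 384.2]), array([47.5, 13.9]), 82.1) 80 [0.44646491 0.38422828 0.03646453]
top cover px [131. 214.] xy [447.1 384.2] size [195.5  88. ] ang 81.7
```

View pics/s4.png

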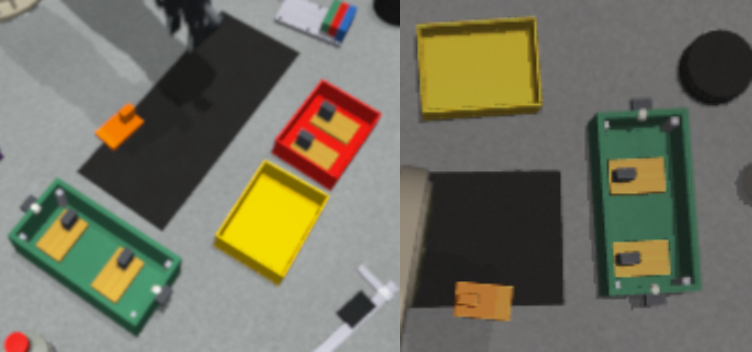

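Both good pads lie flat across the box, at (65,232) and (123,270) in the left view. Both scrap pads are in the red tray. On to the cover.

Emit:
{"fn": "arm_command", "kwargs": {
  "moves": [0,0,1.2,-3,300,-30,0,0,0,1.2,-3,300,-30,0,0,0,1.2,-3,300,-30,0,0,0,1.2,-3,300,-30,0,0,0,1.2,-3,300,-30,0]
}}

```text
t: 29.98
tool_pos: [0.4455, 0.3008, 0.1266]
tcp_rot: [-90.0, 0.5, -97.9]
force: [0.5, -0.3, -0.0]
width: 0.0428
```

Emit:
{"fn": "arm_command", "kwargs": {
  "moves": [0,0,0,0,60,0,0,0,0,0,0,86,0,0,0,0,0,0,89,-40,0,0,0,0,0,89,-60,0,0,0,0,0,89,-60,0]
}}

```text
t: 30.6
tool_pos: [0.4449, 0.3892, 0.0656]
tcp_rot: [-90.1, 0.4, -97.9]
force: [0.1, -0.8, 1.1]
width: 0.0425
```

Emit:
{"fn": "arm_command", "kwargs": {
  "moves": [0,0,-0.3,2.2,-5,0,0,0,0,-0.3,2.2,-5,-40,0,0,0,-0.3,2.2,-5,-53,0,0,0,-0.3,2.2,-5,-53,-1,0,0,-0.3,2.2,-5,-53,-1],
  "grip_force": 90
}}

```text
t: 31.22
tool_pos: [0.448, 0.3846, 0.0141]
tcp_rot: [-90.0, 0.4, -98.2]
force: [0.1, -0.8, -2.6]
width: 0.0123
```

Emit:
{"fn": "arm_command", "kwargs": {
  "moves": [0,0,0,0,0,0,-1,0,0,0,0,0,0,-1,0,0,0,0,0,5,-1,0,0,0,0,0,30,-1,0,0,0,0,0,60,-1]
}}

```text
t: 31.85
tool_pos: [0.4474, 0.3842, 0.0743]
tcp_rot: [-90.1, 0.4, -98.2]
force: [0.8, -0.2, -1.9]
width: 0.012
```

Emit:
{"fn": "arm_command", "kwargs": {
  "moves": [0,0,0,0,0,50,-1,0,0,-40,30,-290,70,-1,0,0,-40,30,-290,70,-1,0,0,-40,30,-290,70,-1,0,0,-40,30,-290,70,-1]
}}

```text
t: 32.48
tool_pos: [0.4731, 0.1344, 0.1422]
tcp_rot: [-90.1, 0.4, -138.4]
force: [1.3, -0.4, -1.6]
width: 0.0119
```

Emit:
{"fn": "arm_command", "kwargs": {
  "moves": [0,0,-39.5,45,-300,0,-1,0,0,-39.5,45,-300,0,-1,0,0,-39.5,45,-300,0,-1,0,0,-39.5,45,-300,0,-1,0,0,-39.5,45,-300,0,-1]
}}

```text
t: 33.1
tool_pos: [0.5182, -0.168, 0.1427]
tcp_rot: [-90.1, 0.5, -178.0]
force: [0.4, 0.3, -2.0]
width: 0.0123
```

Emit:
{"fn": "arm_command", "kwargs": {
  "moves": [0,0,0.1,4.3,-60,0,-1,0,0,0.1,4.3,-120,0,-1,0,0,0.1,4.3,-152,-20,-1,0,0,0.1,4.3,-152,-35,-1,0,0,0.1,4.3,-152,-35,-1]
}}

```text
t: 33.72
tool_pos: [0.5211, -0.3185, 0.106]
tcp_rot: [-90.2, 0.3, -177.9]
force: [0.0, 0.8, -1.4]
width: 0.012
```

Run:
```python
from h import *
st()
th=np.radians(2.15);ex=np.array([np.cos(th),np.sin(th)]);ey=np.array([-ex[1],ex[0]]);c=np.array([.522,-.3202])
tcp=ctrl.read_state()['tool_pos'];zc=tcp[2]-.014+.006
for n in('scene','top'):
    im,d=cap(n);P=pts(n,d).reshape(-1,3);q=np.c_[(P[:,:2]-c)@ex,(P[:,:2]-c)@ey,P[:,2]]
    m=(abs(q[:,0])<.14)&(abs(q[:,1])<.09)&(abs(q[:,2]-zc)<.008)
    s=q[m];print(n,'cover in box frame',len(s),rect(s),np.median(s[:,2]),zc,'tilt',np.linalg.lstsq(np.c_[s[:,:2],np.ones(len(s))],s[:,2],rcond=None)[0])
    hsv=cv2.cvtColor(im,cv2.COLOR_BGR2HSV)
    print(n,'bbox',np.percentile(s[:,0],[.5,99.5]),np.percentile(s[:,1],[.5,99.5]))
a=np.load('scene.npz')['im'];b=np.load('top.npz')['im']
cv2.imwrite('pics/s5.png',np.hstack([cv2.resize(a[220:370,160:310],(390,390)),cv2.resize(b[110:250,330:470],(390,390))]))
```

```text
{'t': 33.725, 'qpos': [-39.1475, 25.3006, -4.4956, 60.1223, 0.3883, 138.7779], 'tool_pos': [0.5211, -0.3185, 0.106], 'tcp_rot': [-90.2384, 0.3172, -177.9258], 'force': [0.0201, 0.8013, -1.357], 'width': 0.012}
scene cover in box frame 2460 (array([0.8, 1.5]), array([ 91.2, 201.1]), 89.9) 0.09640914591385974 0.09803409086169523 tilt [-0.00244688  0.00618094  0.09651945]
scene bbox [-0.0979734   0.09978245] [-0.04361383  0.04507947]
top cover in box frame 1179 (array([16.6,  1.8]), array([169.9,  91.9]), 0.1) 0.09868973090530653 0.09803409086169523 tilt [-0.0021038  -0.00154584  0.09881731]
top bbox [-0.0629814   0.10085605] [-0.04169186  0.04736351]
```

View pics/s5.png

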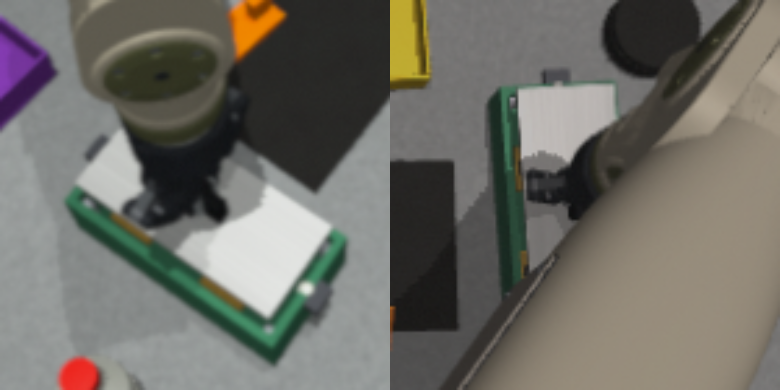

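The cover hangs level over the box, offset about +0.9 mm in box x and +1.7 mm in box y. Correcting that and lowering to just above the rim.

Emit:
{"fn": "arm_command", "kwargs": {
  "moves": [0,0,0,-0.8,-1.7,0,-1,0,0,0,-0.8,-1.7,-10,-1,0,0,0,-0.8,-1.7,-20,-1,0,0,0,-0.8,-1.7,-22,-1,0,0,0,-0.8,-1.7,-22,-1]
}}

```text
t: 34.45
tool_pos: [0.5214, -0.3201, 0.0855]
tcp_rot: [-90.1, 0.4, -177.8]
force: [0.5, 0.2, -2.3]
width: 0.0121
```

Run:
```python
from h import *
st()
th=np.radians(2.15);ex=np.array([np.cos(th),np.sin(th)]);ey=np.array([-ex[1],ex[0]]);c=np.array([.522,-.3202])
tcp=ctrl.read_state()['tool_pos'];zc=tcp[2]-.014+.006
for n in('scene','top'):
    im,d=cap(n);W=pts(n,d);P=W.reshape(-1,3);q=np.c_[(P[:,:2]-c)@ex,(P[:,:2]-c)@ey,P[:,2]]
    hsv=cv2.cvtColor(im,cv2.COLOR_BGR2HSV).reshape(-1,3)
    m=(abs(q[:,0])<.14)&(abs(q[:,1])<.09)&(abs(q[:,2]-zc)<.008)&(hsv[:,1]<60)&(hsv[:,2]>90)
    s=q[m];print(n,len(s),rect(s),np.median(s[:,2]),zc,'tilt',np.linalg.lstsq(np.c_[s[:,:2],np.ones(len(s))],s[:,2],rcond=None)[0][:2])
    print('bbox',np.percentile(s[:,0],[.5,99.5]),np.percentile(s[:,1],[.5,99.5]))
    g=(abs(q[:,0])<.09)&(abs(q[:,1])<.06)&(q[:,2]>.062)&(q[:,2]<.07)&(hsv[:,1]>100);r=q[g]
    for sg in(1,-1):
        w=r[r[:,1]*sg>.03];print('rim y',sg,len(w),np.percentile(w[:,1],[2,98]) if len(w) else '')
```

```text
{'t': 34.45, 'qpos': [-39.2446, 26.1985, -6.1713, 57.3998, 0.3816, 138.5969], 'tool_pos': [0.5214, -0.3201, 0.0855], 'tcp_rot': [-90.1338, 0.4252, -177.8412], 'force': [0.5195, 0.1923, -2.3176], 'width': 0.0121}
scene 2343 (array([ 1.6, -0.5]), array([201.1,  90.2]), 0.0) 0.07591801086342842 0.07746629157635763 tilt [-0.00208156  0.00677247]
bbox [-0.09747143  0.09995769] [-0.04516602  0.04337786]
rim y 1 49 [0.05015711 0.05379247]
rim y -1 289 [-0.05533999 -0.04702078]
top 1078 (array([18.2, -0.1]), array([166.1,  91.5]), 0.0) 0.0774475524815662 0.07746629157635763 tilt [-0.00028624  0.00664176]
bbox [-0.05991163  0.10054225] [-0.04438309  0.04488186]
rim y 1 178 [0.04843477 0.05627898]
rim y -1 6 [-0.05138835 -0.05026916]
```

Emit:
{"fn": "arm_command", "kwargs": {
  "moves": [0,0,0,-1.2,0.2,0,-1,0,0,0,-1.2,0.2,0,-1,0,0,0,-1.2,0.2,-4,-1,0,0,0,-1.2,0.2,-8,-1,0,0,0,-1.2,0.2,-9,-1]
}}

```text
t: 35.17
tool_pos: [0.521, -0.3203, 0.0772]
tcp_rot: [-90.1, 0.5, -177.8]
force: [0.1, 1.2, 3.1]
width: 0.0123
```

Emit:
{"fn": "arm_command", "kwargs": {
  "moves": [0,0,0,0,0,-3,-1,0,0,0,0,0,-6,-1,0,0,0,0,0,-9,-1,0,0,0,0,0,-12,-1,0,0,0,0,0,-13,-1]
}}

```text
t: 35.8
tool_pos: [0.5207, -0.3199, 0.0639]
tcp_rot: [-90.1, 0.5, -177.8]
force: [-2.4, 2.0, 5.6]
width: 0.0122
```

Emit:
{"fn": "arm_command", "kwargs": {
  "moves": [0,0,0,0,0,-0.7,-1,0,0,0,0,0,-1.4,-1,0,0,0,0,0,-1.4,-1,0,0,0,0,0,-1.4,-1,0,0,0,0,0,-1.4,-1]
}}

```text
t: 36.42
tool_pos: [0.5206, -0.3199, 0.0639]
tcp_rot: [-90.1, 0.5, -177.8]
force: [-2.9, 1.8, 9.7]
width: 0.0122
```

Emit:
{"fn": "arm_command", "kwargs": {
  "moves": [0,0,0,0,0,1,-0.2,0,0,0,0,0,1,-0.2,0,0,0,0,0,1,-0.2,0,0,0,0,0,40,-0.2,0,0,0,0,0,100,-0.2]
}}

```text
t: 37.05
tool_pos: [0.5193, -0.3188, 0.1623]
tcp_rot: [-90.3, 0.3, -177.8]
force: [1.1, 0.7, 0.9]
width: 0.0341
```

Emit:
{"fn": "arm_command", "kwargs": {
  "moves": [0,0,0,-60,280,30,-0.2,0,0,0,-60,280,30,-0.2,0,0,0,-60,280,30,-0.2,0,0,0,-60,280,30,-0.2,0,0,0,-60,280,30,-0.2]
}}

```text
t: 37.67
tool_pos: [0.4582, -0.0364, 0.1926]
tcp_rot: [-90.3, 0.3, -177.7]
force: [0.3, 0.2, -0.7]
width: 0.0342
```

Run:
```python
from h import *
th=np.radians(2.15);ex=np.array([np.cos(th),np.sin(th)]);ey=np.array([-ex[1],ex[0]]);c=np.array([.522,-.3202])
for n in('scene','top'):
    im,d=cap(n);W=pts(n,d);P=W.reshape(-1,3);q=np.c_[(P[:,:2]-c)@ex,(P[:,:2]-c)@ey,P[:,2]]
    m=(abs(q[:,0])<.09)&(abs(q[:,1])<.035)&(q[:,2]<.063)&(q[:,2]>.04);s=q[m]
    k=np.linalg.lstsq(np.c_[s[:,:2],np.ones(len(s))],s[:,2],rcond=None)[0]
    print(n,len(s),'z mid mm',k[2]*1e3,'rise over 200/90',k[0]*200,k[1]*90)
    for sx in(1,-1):
        e=s[s[:,0]*sx>.06];print('end',sx,np.median(e[:,2])*1e3)
    print('handle',np.median(q[(abs(q[:,0])<.03)&(abs(q[:,1])<.02)&(q[:,2]>.07)&(q[:,2]<.11)][:,2])*1e3)
    blobs(n,im,(18,110,110),(32,255,255),80,.010,'brass')
a=np.load('scene.npz')['im'];b=np.load('top.npz')['im']
cv2.imwrite('pics/s6.png',np.hstack([cv2.resize(a[240:370,170:310],(420,390)),cv2.resize(b[125:240,350:435],(288,390))]))
```

```text
scene 2234 z mid mm 54.5256982895824 rise over 200/90 -0.26479897935938895 0.5815481730265922
end 1 54.28941141840576
end -1 54.54616507100252
handle 83.56844476931991
scene brass px [349. 288.] xy [ 693.5 -115.3] size [117.1 168.8] ang 2.7
scene brass px [377. 245.] xy [689.6  26.9] size [32.3 65.7] ang 86.6
scene brass px [389. 228.] xy [691.7  90.1] size [42.2 66.7] ang 88.9
scene brass px [527. 126.] xy [873.7 713.7] size [211.6 354.1] ang 16.9
top 1636 z mid mm 55.494120075744995 rise over 200/90 -0.017899636971276014 0.2356432710067718
end 1 55.53241998958125
end -1 55.37239581719455
handle 84.68976072600243
top brass px [46. 61.] xy [903.8 669. ] size [216.2 323.9] ang 17.2
top brass px [238. 127.] xy [690.8  92.5] size [39.4 65.5] ang 89.5
top brass px [263. 126.] xy [688.   23.9] size [42.1 68.1] ang 88.8
top brass px [316. 119.] xy [ 705.1 -124. ] size [114.9 152.9] ang 2.5
```

View pics/s6.png

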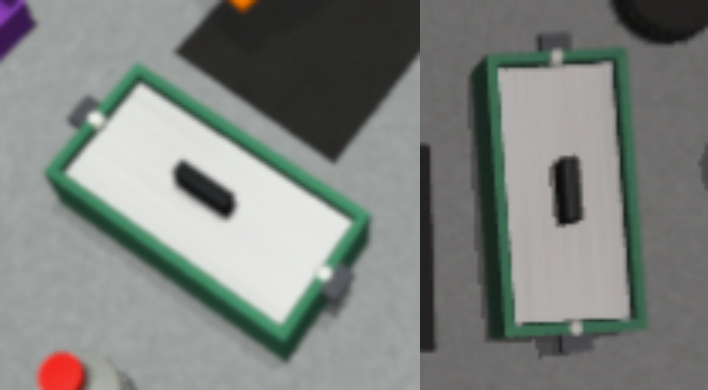

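The cover sits level below the rim with both balls over its ends, at (95,118) and (326,273) in the left view. Its top measures about 55 mm at both ends, against 56 mm nominal. Handing in.

```bash
python3 -c "
from h import *
im,d=cap('top');P=pts('top',d).reshape(-1,3)
for nm,c,r,lo,hi in(('sleeve',(.664,.394),.07,.07,.1),('bottle',(.549,-.477),.06,.03,.2),('seal',(.693,-.422),.07,.03,.05)):
    print(nm,rect(P[(np.hypot(P[:,0]-c[0],P[:,1]-c[1])<r)&(P[:,2]>lo)&(P[:,2]<hi)]))
print(ctrl.job_done())"
```

```text
sleeve (array([663.8, 394.6]), array([89.3, 91.1]), 31.1)
bottle (array([ 549.4, -477. ]), array([60. , 52.6]), 15.1)
seal (array([ 692.2, -419.7]), array([84.4, 89.5]), 1.4)
the job is handed in; nothing more can be done
None
```

I gauged the four brass pads in row order, sorted them and fitted the cover, then handed the job in at about 38 s of robot time.

| Pad | Gauge result | Where it went |
|---|---|---|
| 1 | Passed both gaps to the blue wall | Red tray |
| 2 | Stopped at the no-go gap | Flat in the green box |
| 3 | Passed both gaps to the blue wall | Red tray |
| 4 | Stopped at the no-go gap | Flat in the green box |

No pad was too thick for the go gap, so the yellow tray stayed empty.

- **Cover:** It was pressed down until it stopped firmly at the 50 mm seat height, under about 10 N. After release, its top measured 54.3 to 55.5 mm against 56 mm nominal. The two ends agreed within 0.3 mm, and both balls showed over its ends.
- **Pads:** The camera showed both scrap pads in the red tray and both good pads in the box before covering.
- **Bystanders:** The sleeve and bottle measured within 1 mm of their starting places. The seal stack read about 2 mm off in y. I put this down to using a different measuring window, since the gripper never came near it, but I did not re-measure to confirm.
- **Contact forces:** Setting pad 4 on the gauge briefly read 29 N at the wrist, the largest force I saw and well below the 120 N limit.

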